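# Load the rock scanner's sample lane in depth order

## Task

Load the scanner carriage: slide the black basalt sample out of its waiting bay and along the long lane until it sits fully home against the blue end stop with the yellow sample switch pushed in, then the red sandstone close up behind it, then the pale limestone close up behind that. Feel each one up to contact gently and do not force anything (about 20 N of push is plenty, the rock bonds and the stop are delicate); let go of the row, and leave the green serpentinite in its bay and the other things on the bench alone.

Things in the scene. Friction and masses are not known exactly. Their poses are not given: they have to be found in the camera images.
- carriage: Aluminium sample carriage of a rock scanner, fixed to the bench, 128 (x) x 380 (y) x 23.5 mm high. Origin: centre of its underside, z up; point positions below are in this frame. Holders slide on its floor (z = 12 mm) with their flanges under retaining lips (underside z = 19.5, top 23.5 mm), so they cannot be lifted out. Friction holds them where they are left; no spring closes the row.
- lane (a point): Point (32, 0, 12) mm on the floor, on the axis of the long straight lane, which runs along the carriage's y. Lane: 48 mm wide (walls at x = 8 and 56), slot between its lips 37 mm, open from y = -184 mm to the end stop near the +y end. From y = 20 to 190 its -x side is a flat deck, top z = 23.5 mm; from y = -184 to 20 that side opens into the bays.
- bays (a point): Point (-31, -82, 12) mm, middle of the four waiting bays on the lane's -x side. Bay axes at y = -160, -108, -56 and -4 mm; each 48 mm wide (slot between lips 37), back wall at x = -58 mm, 4 mm separators ending at x = 8 mm. Any sample may be in any bay. A sample leaves by sliding in +x on to the lane axis (x = 32), then goes along the lane in +y.
- stop_zone (a point): Point (32, 144, 12) mm, middle of the zone where the end stop's face can be. The stop is a blue block with a black knob (top 57 mm above the bench) clamped across the lane by the last user; its position is not reported: its face lies anywhere from y = 134 to 154 mm, 22.5 mm ahead of the first holder's centre when home. It is rigid: find it by feel.
- switch_pin (a joint): Yellow sample-present switch pin, standing out of the end stop's face along the lane, at flange height. 0 = free, sticking out 5 mm; 0.005 (m) = pushed in flush with the face: the first holder bears on the stop. Very light spring (under 0.3 N), weaker than a holder's friction, so it stays in when the sample is released.
- basalt: Grey sample holder with a black rock. From the bottom: flange 45 x 45 x 6 mm, collar 32 x 32 up to 20 mm, rock 30 x 30 from 20 to 50 mm (top 62 mm above the bench): grip or push the rock. Origin: centre of the underside; axes as the carriage's. About 0.18 kg. Play 1.5 mm each side and under the lips. Holders close up at 45 mm centres. In the lane, rocks in the bays start 45 mm from the axis: open the fingers little.
- sandstone: Same holder as the basalt one, carrying a brick-red rock block.
- limestone: Same holder as the basalt one, carrying a pale cream rock block.
- serpentinite: Same holder as the basalt one, carrying a green rock block; not wanted today, stays in its bay.
- pocket_lens: Folded steel hand lens 22 x 40 x 10 mm lying on the carriage's deck, clear of the lane. Bystander.
- mug: Blue mug, 80 mm across, 95 mm high. Bystander.
- rock_hammer: Hammer with an orange handle, 280 mm long, lying behind the carriage. Bystander.
- core_piece: Grey piece of drill core standing on end, 48 mm across, 85 mm high. Bystander.
- mouse: Black computer mouse 105 x 60 x 22 mm. Bystander.
- sample_jar: Jar with a white cap, 56 mm across, 75 mm high. Bystander.

How it is judged:
On the way, in this order (a step that is already met when the one before it is completed fails the run):
1. the basalt is home against the end stop, switch pin in (x of basalt in the frame of carriage between 0.0285 and 0.0355 m and y of basalt in the frame of carriage between 0.105 and 0.138 m and value of joint switch_pin above 0.0035 m), for 0.2 s.
2. the sandstone is closed up behind the basalt (all of step 1 and x of sandstone in the frame of carriage between 0.0285 and 0.0355 m and y of sandstone in the frame of carriage between 0.058 and 0.094 m and horizontal distance between basalt and sandstone below 0.0468 m), for 0.2 s.
3. the limestone is closed up behind the sandstone (all of step 2 and x of limestone in the frame of carriage between 0.0285 and 0.0355 m and y of limestone in the frame of carriage between 0.012 and 0.049 m and horizontal distance between sandstone and limestone below 0.0468 m), for 0.2 s.
At the end, for the whole second after the job is handed in: From the end stop: basalt, sandstone, limestone in the lane (each within 3.5 mm of the lane axis), the switch pin pushed in at least 3.5 of its 5 mm, neighbouring holders closed up (centres 45 mm apart, at most 46.8 mm), all at rest; the serpentinite still in its bay (all of step 3 and linear speed of each of basalt, sandstone, limestone below 0.01 m/s and distance of serpentinite from where it was at the start of the episode below 0.01 m); the robot touches nothing.
It fails at once if a sample pushed against the carriage's walls, lips or end stop with more than 25 N (contact force between any of basalt, sandstone, limestone, serpentinite and carriage above 25 N).
It fails at once if the serpentinite moved out of its place by more than 10 mm (distance of serpentinite from where it was at the start of the episode above 0.01 m).
It fails at once if a bystander on the bench or the deck moved by more than 15 mm (distance of any of pocket_lens, mug, rock_hammer, core_piece, mouse, sample_jar from where it was at the start of the episode above 0.015 m).
It also fails if it takes over 67 s, if anything falls off the work surface, if the arm or the gripper's body presses on something with over 40 N, if the wrist force passes 120 N, or if a joint passes its speed limit or range.

## Robot

A 7-joint arm with a two-finger parallel gripper is mounted at the origin on the work surface. World frame = base frame: x ahead of the robot, y to its left, z up, the work surface at z = 0. Lengths are in m, angles in rad, forces in N, time in s.
With the tool pointing down it reaches from about 0.35 to 0.9 m from the base axis. Payload 8.1 kg.
Tool frame: the origin (TCP) lies between the finger pads; the fingertips stand 22 mm ahead of it and the grasp point (between the pads) lies 3 mm ahead of it; z points along the fingers, x is the direction in which the jaws open and shut, and the axes are right-handed (so a half turn about z gives the same grasp; the last joint's range is limited). The gripper opens to 92 mm and grips with 3 to 60 N. Pads are 19 mm wide; open, the fingers measure 130 mm over their backs; the gripper's body (75 mm by 190 mm) begins 47 mm behind the grasp point.
Start: joints at [-1.32, 0.434, 0.025, 1.573, -0.012, 1.134, -0.075], TCP at [0.217, 0.586, 0.249] pointing down, gripper open.
Joint ranges: [-2.62, 2.62], [-0.44, 2.09], [-1.27, 1.32], [0.08, 2.57], [-1.32, 4.46], [0.12, 2], [-2.74, 2.74]. Speed limits (rad/s): [2.22, 2.22, 3.01, 3.01, 3.14, 3.14, 3.14].

## Interface

Orientations are given as a rotation vector (axis times angle).
In Python, from cell import arm, vision, order gives the robot as it stands.
- The arm moves only by the tool apply_moves, never from a script. Its argument "commands" is a list of rows, each a list of 6 numbers: the shift along the tool's x, y, z in cm, then the turn, a rotation vector about the tool's x, y, z in rad. A call has 1 to 5 rows; each row shifts and turns the commanded pose from where the row before left it, along the tool's axes as they then stand; what a row does not reach is not made up. A row lasts 1/10 s, in which the tool goes at most 50 mm and 8.59 degrees, less where a joint would pass 70% of its speed; a pose out of reach is approached as far as the arm can. A call with a gripper value outside its range is refused whole. "claw" is the closure, from -1 (fully open) to 1 (shut), so that 0 is half open, set as the call begins (left out, the last holds). The fingers move at their own pace and stop on an object; "newtons" is the grip in N (left out, the last holds). Time passes only in rows, so rows that do not move let the fingers close. It gives the time, the measured TCP pose, the force and the opening at its end, in the units of the state.
- arm.observe(): the state, without advancing time (a new reading comes with each control period).
- vision.get_image(name): name is "scene" or "top" or "wrist"; returns (picture, depth): 420x560x3 uint8, red, green, blue; 420x560 float32, m along the optical axis (not along the pixel's ray), 0 where there is no reading.
- vision.get_calibration(name): a dict with "K" (3x3 intrinsics, pixels), "R" (3x3) and "t" (3): a world point X has camera coordinates R X + t. Camera axes: x right, y down, z forward; pixel columns grow to the right and rows downward; lengths in m; the calibration is good to about 2 mm. A picture is of the moment at which its call begins: read the wrist's pose just before it. get_calibration takes no time and is no camera call; for the wrist camera it gives the pose at the moment of the call.
- order.sign_off(): hands the job in, once; it reports no verdict.
The state is a dict: "clock": time; "joints": joint angles; "dq": joint speeds; "joint_efforts": joint torques, N m; "position": TCP position; "ee_rot": TCP orientation; "force": force on the tool from outside, world axes, zero at the start; "ft_torque": the same for the moment, N m; "width": opening from 0.0 (shut) to 1.0 (fully open).
Only numpy, scipy, OpenCV 4.12 (cv2) and the standard library are available. Lean on these libraries where they do the work, as an engineer would, in place of code of your own. Each camera call takes 0.05 s, during which the arm holds its last target.

## Working session

There is one attempt and no reset: what is moved stays moved. The work goes in short steps, Python scripts to look and compute and a tool call to move; the robot and the scene stay as the last step left them, time stands still between calls to the robot, and variables do not carry over. Pictures are saved under pics/ and viewed, and the job is handed in when it is done.

Besides the shell and the picture viewer there is one more tool, called after ">>>" as name(argument=value, ...) on one line, values as JSON. apply_moves: Moves the arm, as the interface text tells. Its arguments: {"type":"object","properties":{"commands":{"type":"array","items":{"type":"array","items":{"type":"number"}}},"claw":{"type":"number"},"newtons":{"type":"number"}},"required":["commands"]}

```bash
mkdir -p pics; ls; cat > h.py <<'E'
import numpy as np, cv2
from cell import arm, vision, order
def snap(n,f):
    im,d=vision.get_image(n); c=vision.get_calibration(n)
    cv2.imwrite('pics/'+f+'.png',im[:,:,::-1]); np.savez('pics/'+f+'.npz',im=im,d=d,K=c['K'],R=c['R'],t=c['t'])
def w(f,u,v,z=None):
    q=np.load('pics/'+f+'.npz'); K,R,t=q['K'],q['R'],q['t']
    r=np.linalg.inv(K)@np.array([u,v,1.]); 
    if z is None: return R.T@(r*q['d'][int(round(v)),int(round(u))]-t)
    o=-R.T@t; dd=R.T@r; return o+dd*(z-o[2])/dd[2]
E
python3 - <<'E'
from h import *
snap('top','top0'); snap('scene','scene0')
print(arm.observe())
E
```

```text
pics
{'clock': 0.1, 'joints': array([-1.31962888,  0.43518436,  0.02498962,  1.57402444, -0.01159243,
        1.13402886, -0.07510668]), 'dq': array([-3.01558889e-03,  1.44415743e-04, -1.49896733e-03, -8.26868174e-04,
        7.75143377e-05, -3.94678287e-04,  6.53585956e-04]), 'joint_efforts': array([ 1.95885426e-03, -6.69127178e+01,  9.87132266e-01, -3.15150189e+01,
       -6.06135721e-02,  3.74419231e-02,  9.71938630e-05]), 'position': array([0.21642566, 0.58585321, 0.24799725]), 'ee_rot': array([ 2.57694825e+00,  1.79521772e+00, -1.78871347e-03]), 'force': array([ 0.21623952, -0.19474097, -0.12083432]), 'ft_torque': array([ 0.05478244,  0.03311166, -0.03043826]), 'width': 0.9984317669344535}
```

View pics/top0.png

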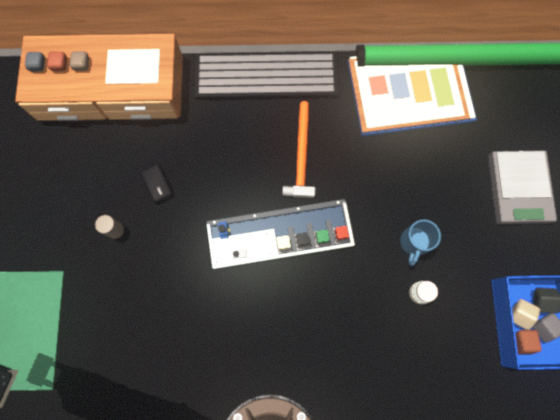

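View pics/scene0.png

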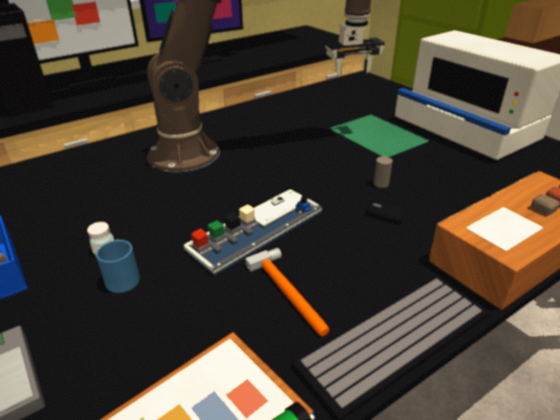

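```bash
python3 - <<'E'
from h import *
im=cv2.imread('pics/top0.png')
c=im[190:280,195:365]; cv2.imwrite('pics/crop0.png',cv2.resize(c,None,fx=4.7,fy=4.7,interpolation=cv2.INTER_CUBIC))
q=np.load('pics/top0.npz'); print(q['K'],q['R'],q['t'])
for p in [(283,243),(303,240),(323,237),(342,233),(224,229),(250,240),(100,300)]: print(p,w('top0',*p))
E
```

```text
[[485.37005288   0.         278.63943934]
 [  0.         485.37005288 206.57511375]
 [  0.           0.           1.        ]] [[-1.44741073e-02 -9.99888764e-01 -3.60008712e-03]
 [-9.71892351e-01  1.49147837e-02 -2.34952776e-01]
 [ 2.34980335e-01  9.81654390e-05 -9.72000120e-01]] [-0.02346144  0.60002741  1.19850746]
(283, 243) [ 0.5047262  -0.04228721  0.0618135 ]
(303, 240) [ 0.5117589  -0.09426156  0.06208611]
(323, 237) [ 0.51897995 -0.14644078  0.06137145]
(342, 233) [ 0.52905613 -0.19644237  0.05984964]
(224, 229) [0.54484599 0.11153295 0.05720041]
(250, 240) [0.52008276 0.04538961 0.0255261 ]
(100, 300) [ 0.36967361  0.44465672 -0.00089745]
```

View pics/crop0.png

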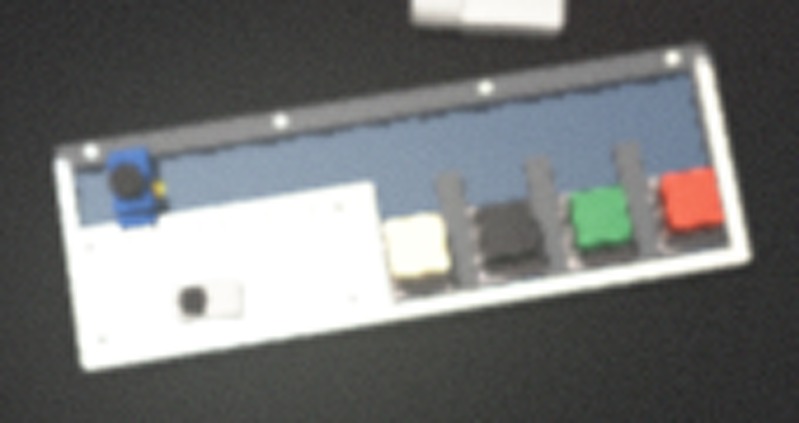

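```bash
python3 - <<'E'
from h import *
f='top0'
P=[]
for u,v in [(57,150),(708,45),(750,262),(85,370)]:
    P.append(w(f,u/4.7+195-.4,v/4.7+190-.4,.0235)); print(P[-1])
P=np.array(P); print('c',P.mean(0))
yv=P[0]-P[1]; y2=P[3]-P[2]; print(np.linalg.norm(yv),np.linalg.norm(y2),np.degrees(np.arctan2(-yv[0],yv[1])),np.degrees(np.arctan2(-y2[0],y2[1])))
L=np.array([[.064,.19],[.064,-.19],[-.064,-.19],[-.064,.19]])
A=L-L.mean(0);B=P[:,:2]-P[:,:2].mean(0)
th=np.arctan2((A[:,0]*B[:,1]-A[:,1]*B[:,0]).sum(),(A*B).sum()); print('yaw',np.degrees(th))
R=np.array([[np.cos(th),-np.sin(th)],[np.sin(th),np.cos(th)]]);c=P.mean(0)[:2]
print(B-A@R.T)
for n,u,v in [('lime',416,245),('bas',508,232),('serp',601,216),('sand',692,199),('knob',127,182)]:
    p=w(f,u/4.7+195-.4,v/4.7+190-.4,.062 if n!='knob' else .057); print(n,p,(p[:2]-c)@R*1000)
s=arm.observe();import scipy.spatial.transform as T
print(T.Rotation.from_rotvec(s['ee_rot']).as_matrix())
E
```

```text
[0.57269406 0.16230815 0.0235    ]
[ 0.62917455 -0.21427578  0.0235    ]
[ 0.50182382 -0.23214398  0.0235    ]
[0.44628802 0.14401723 0.0235    ]
c [ 0.53749511 -0.0350236   0.0235    ]
0.3807958771704669 0.3802387119527218 8.529709789151125 8.398382752868478
yaw 8.427993169538087
[[-2.62303893e-04  3.33916886e-06]
 [ 5.22979213e-04 -6.84267432e-04]
 [-2.10040296e-04  2.08021552e-04]
 [-5.06350246e-05  4.72906711e-04]]
lime [ 0.50802212 -0.04262762  0.062     ] [-30.2692028   -3.20215804]
bas [ 0.51451075 -0.09352077  0.062     ] [-31.30986658 -54.49671582]
serp [ 0.52268735 -0.14514943  0.062     ] [ -30.78859215 -106.76625127]
sand [ 0.53146779 -0.1958542   0.062     ] [ -29.53458167 -158.21036945]
knob [0.5467837  0.11781149 0.057     ] [ 31.58876141 149.82319927]
[[ 3.46516308e-01  9.38043872e-01 -3.76678024e-04]
 [ 9.38042760e-01 -3.46516481e-01 -1.45204959e-03]
 [-1.49261136e-03  1.49818770e-04 -9.99998875e-01]]
```

```bash
cat >> h.py <<'E'
from scipy.spatial.transform import Rotation as Ro
TH=np.radians(8.43); C=np.array([.5375,-.0350])
Rc=np.array([[np.cos(TH),-np.sin(TH)],[np.sin(TH),np.cos(TH)]])
def car(p): return (np.asarray(p)[:2]-C)@Rc*1000
def wld(x,y): return Rc@np.array([x,y])/1000+C
RT=np.column_stack([[np.cos(TH),np.sin(TH),0],[np.sin(TH),-np.cos(TH),0],[0,0,-1]])
def plan(x,y,z,n):
    s=arm.observe(); p=s['position'].copy(); R=Ro.from_rotvec(s['ee_rot'])
    rv=(R.inv()*Ro.from_matrix(RT)).as_rotvec(); k=min(n,int(np.ceil(np.linalg.norm(rv)/.145)) or 1)
    T=np.r_[wld(x,y),z]; d=(T-p)/n
    for i in range(n):
        r=np.round(R.inv().apply(d)*100,2); t=np.round(rv/k,3) if i<k else np.zeros(3)
        print(list(map(float,np.r_[r,t]))); R=R*Ro.from_rotvec(t)
def st():
    s=arm.observe(); R=Ro.from_rotvec(s['ee_rot']).as_matrix()
    print('t',s['clock'],'car',car(s['position']).round(2),'z',s['position'][2].round(4),'Fcar',np.r_[s['force'][:2]@Rc,s['force'][2]].round(2),'w',s['width'], 'err',(Ro.from_matrix(R).inv()*Ro.from_matrix(RT)).as_rotvec().round(4))
E
python3 - <<'E'
from h import *
st(); plan(-31,-54.5,.2,15)
E
```

```text
t 0.1 car [-226.59  661.22] z 0.248 Fcar [ 0.19 -0.22 -0.12] w 0.9984317669344535 err [9.0000e-04 1.3000e-03 1.0698e+00]
[-3.56, 3.44, 0.33, 0.0, 0.0, 0.134]
[-3.07, 3.88, 0.33, 0.0, 0.0, 0.134]
[-2.52, 4.25, 0.33, 0.0, 0.0, 0.134]
[-1.93, 4.55, 0.33, 0.0, 0.0, 0.134]
[-1.3, 4.77, 0.33, 0.0, 0.0, 0.134]
[-0.66, 4.9, 0.33, 0.0, 0.0, 0.134]
[0.01, 4.95, 0.33, 0.0, 0.0, 0.134]
[0.67, 4.9, 0.33, 0.0, 0.0, 0.134]
[1.31, 4.77, 0.33, 0.0, 0.0, 0.0]
[1.31, 4.77, 0.33, 0.0, 0.0, 0.0]
[1.31, 4.77, 0.33, 0.0, 0.0, 0.0]
[1.31, 4.77, 0.33, 0.0, 0.0, 0.0]
[1.31, 4.77, 0.33, 0.0, 0.0, 0.0]
[1.31, 4.77, 0.33, 0.0, 0.0, 0.0]
[1.31, 4.77, 0.33, 0.0, 0.0, 0.0]
```

>>> apply_moves(commands=[[-3.56, 3.44, 0.3, 0, 0, 0.134], [-3.07, 3.88, 0.3, 0, 0, 0.134], [-2.52, 4.25, 0.3, 0, 0, 0.134], [-1.93, 4.55, 0.3, 0, 0, 0.134], [-1.3, 4.77, 0.3, 0, 0, 0.134]], claw=0, newtons=6)

```text
clock: 0.6
position: [0.3164, 0.3578, 0.2334]
ee_rot: [3.027, 0.84, -0.0]
force: [1.3, 0.7, 0.0]
width: 0.616
```

>>> apply_moves(commands=[[-0.66, 4.9, 0.3, 0, 0, 0.134], [0, 4.95, 0.3, 0, 0, 0.134], [0.67, 4.9, 0.3, 0, 0, 0.134], [1.3, 4.77, 0.3, 0, 0, 0], [1.3, 4.77, 0.3, 0, 0, 0]])

```text
clock: 1.1
position: [0.4154, 0.1315, 0.2187]
ee_rot: [-3.133, -0.228, -0.0]
force: [1.8, 0.7, -0.3]
width: 0.503
```

>>> apply_moves(commands=[[1.3, 4.7, 0.3, 0, 0, 0], [1.3, 4.7, 0.3, 0, 0, 0], [1.3, 4.7, 0.3, 0, 0, 0], [1.3, 4.7, 0.3, 0, 0, 0], [0, 0, 0, 0, 0, 0]])

```text
clock: 1.6
position: [0.4951, -0.0523, 0.2068]
ee_rot: [3.131, 0.213, 0.002]
force: [-0.8, -1.5, -0.0]
width: 0.498
```

```bash
python3 - <<'E'
from h import *
st(); plan(-31,-54.5,.17,3)
E
```

```text
t 1.6 car [-44.5  -10.89] z 0.2068 Fcar [-0.98 -1.41 -0.02] w 0.4976877605024241 err [ 0.0037 -0.0009 -0.0115]
[0.47, 1.44, 1.23, 0.004, -0.001, -0.012]
[0.45, 1.45, 1.22, 0.0, 0.0, 0.0]
[0.45, 1.45, 1.22, 0.0, 0.0, 0.0]
```

>>> apply_moves(commands=[[0.46, 1.45, 1.2, 0, 0, -0.011], [0.46, 1.45, 1.2, 0, 0, 0], [0.45, 1.45, 1.2, 0, 0, 0], [0, 0, 0, 0, 0, 0], [0, 0, 0, 0, 0, 0]])

```text
clock: 2.1
position: [0.5134, -0.0856, 0.1705]
ee_rot: [-3.132, -0.244, 0.002]
force: [-0.1, 0.3, -0.4]
width: 0.502
```

```bash
python3 - <<'E'
from h import *
st(); snap('wrist','w1'); st()
E
```

```text
t 2.1 car [-31.23 -46.54] z 0.1705 Fcar [-0.01  0.26 -0.4 ] w 0.5022632889233521 err [-0.0004  0.0012  0.0083]
t 2.15 car [-30.94 -46.2 ] z 0.1708 Fcar [-0.26  0.05  0.24] w 0.4993258216253366 err [-0.0005  0.0004  0.0091]
```

View pics/w1.png

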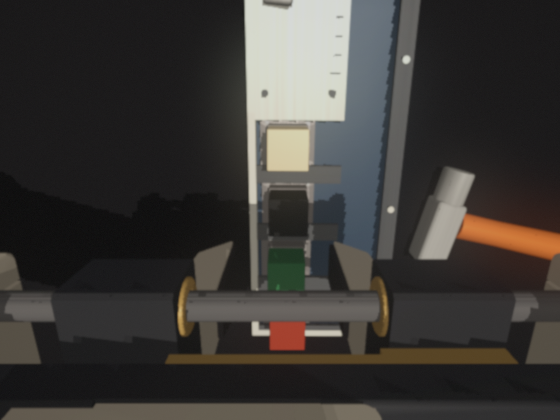

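```bash
python3 - <<'E'
from h import *
im=cv2.imread('pics/w1.png')
c=im[105:255,235:415]; c=np.clip(c.astype(float)*1.8,0,255).astype('uint8'); cv2.imwrite('pics/crop1.png',cv2.resize(c,None,fx=4,fy=4,interpolation=cv2.INTER_CUBIC))
E
```

```text
(no output)
```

View pics/crop1.png

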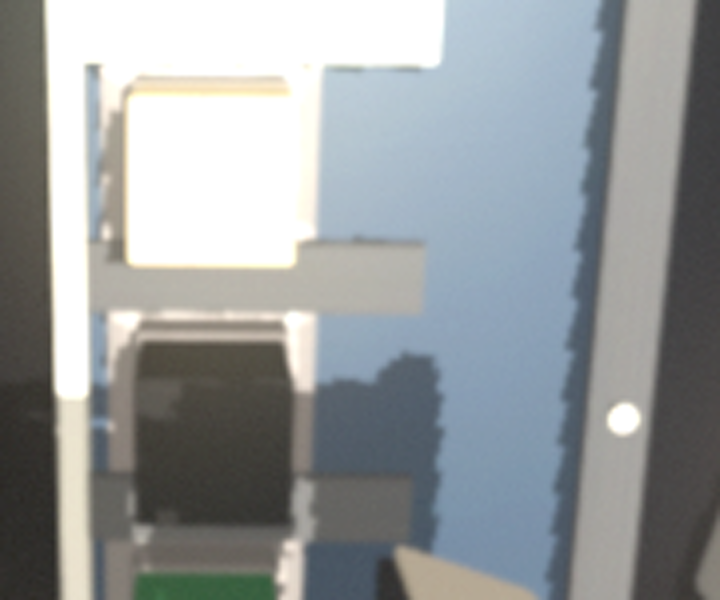

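```bash
python3 - <<'E'
from h import *
f='w1'
q=np.load('pics/w1.npz'); print('cam',car(-q['R'].T@q['t']), (-q['R'].T@q['t'])[2])
for n,u,v,z in [('deckcorner(8,20)',443,66,.0235),('limeTL',127,97,.062),('limeBR',297,268,.062),('basBL',135,525,.062),('basBR',292,525,.062),('basTR',290,377,.062),('basTL',138,377,.062),('septip(8,-30 -2)',424,242,.0235),('septip-30-2',424,312,.0235),('sep2',411,475,.0235),('sep2b',411,540,.0235),('screw',624,419,.0235)]:
    p=w(f,235+u/4-.4,105+v/4-.4,z); print(n,car(p).round(1))
E
```

```text
cam [-32.31959446  32.49590624] 0.30764075789742545
deckcorner(8,20) [17.8 15.7]
limeTL [-44.   12.1]
limeBR [-13.3 -18.1]
basBL [-42.8 -68.7]
basBR [-12.6 -68.4]
basTR [-13.9 -38.7]
basTL [-42.2 -39. ]
septip(8,-30 -2) [ 16.1 -20.2]
septip-30-2 [ 17.  -35.2]
sep2 [ 16.3 -72.1]
sep2b [ 17.2 -87.5]
screw [ 61.9 -58.7]
```

```bash
python3 - <<'E'
from h import *
st(); plan(-29.5,-54.2,.056,4)
E
```

```text
t 2.15 car [-30.94 -46.2 ] z 0.1708 Fcar [-0.26  0.05  0.24] w 0.4993258216253366 err [-0.0005  0.0004  0.0091]
[0.04, 0.2, 2.87, -0.0, 0.0, 0.009]
[0.04, 0.2, 2.87, 0.0, 0.0, 0.0]
[0.04, 0.2, 2.87, 0.0, 0.0, 0.0]
[0.04, 0.2, 2.87, 0.0, 0.0, 0.0]
```

>>> apply_moves(commands=[[0.14, 0.8, 2.0, 0, 0, 0.009], [0, 0, 3.0, 0, 0, 0], [0, 0, 2.5, 0, 0, 0], [0, 0, 0, 0, 0, 0], [0, 0, 0, 0, 0, 0]])

```text
clock: 2.65
position: [0.5166, -0.0931, 0.0965]
ee_rot: [-3.133, -0.232, 0.0]
force: [0.5, 0.0, 0.8]
width: 0.501
```

```bash
python3 - <<'E'
from h import *
st(); plan(-29.5,-54.2,.056,2)
E
```

```text
t 2.65 car [-29.17 -54.42] z 0.0965 Fcar [ 0.48 -0.07  0.75] w 0.5005230394074207 err [-0.0003  0.0001  0.0005]
[-0.02, -0.01, 2.02, -0.0, 0.0, 0.0]
[-0.02, -0.01, 2.02, 0.0, 0.0, 0.0]
```

>>> apply_moves(commands=[[0, 0, 1.5, 0, 0, 0], [0, 0, 1.5, 0, 0, 0], [0, 0, 1.0, 0, 0, 0], [0, 0, 0, 0, 0, 0]])

```text
clock: 3.05
position: [0.5166, -0.0934, 0.0559]
ee_rot: [-3.133, -0.231, 0.0]
force: [0.1, -0.5, 1.3]
width: 0.505
```

>>> apply_moves(commands=[[0, 0, 0, 0, 0, 0], [0, 0, 0, 0, 0, 0], [0, 0, 0, 0, 0, 0], [0, 0, 0, 0, 0, 0]], claw=1, newtons=6)

```text
clock: 3.45
position: [0.5173, -0.0938, 0.0565]
ee_rot: [3.133, 0.231, 0.003]
force: [-0.3, -0.1, 7.4]
width: 0.325
```

```bash
python3 - <<'E'
from h import *
st()
E
```

```text
t 3.45 car [-28.63 -55.16] z 0.0565 Fcar [-0.32 -0.04  7.41] w 0.3245288662997979 err [ 0.0001 -0.0016 -0.0002]
```

>>> apply_moves(commands=[[0, 0, 0, 0, 0, 0], [0, 0, 0, 0, 0, 0]])

```text
clock: 3.65
position: [0.5173, -0.0938, 0.0565]
ee_rot: [-3.133, -0.23, -0.002]
force: [-0.2, 1.0, 6.6]
width: 0.327
```

```bash
python3 - <<'E'
from h import *
st()
snap('wrist','w2')
E
```

```text
t 3.65 car [-28.65 -55.2 ] z 0.0565 Fcar [-0.01  1.03  6.59] w 0.3265694540205505 err [ 0.0001 -0.0015 -0.0003]
```

View pics/w2.png

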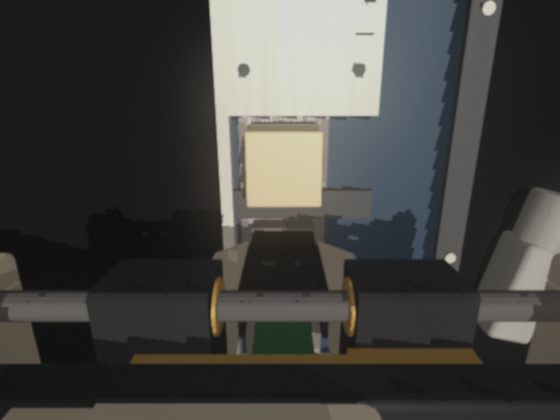

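>>> apply_moves(commands=[[0, 0, -0.05, 0, 0, 0], [0.4, 0, 0, 0, 0, 0], [0.4, 0, 0, 0, 0, 0], [0.4, 0, 0, 0, 0, 0], [0, 0, 0, 0, 0, 0]])

```text
clock: 4.2
position: [0.5281, -0.0921, 0.0562]
ee_rot: [-3.133, -0.23, 0.001]
force: [-1.4, -0.1, 2.2]
width: 0.326
```

```bash
python3 - <<'E'
from h import *
st()
E
```

```text
t 4.2 car [-17.63 -55.08] z 0.0562 Fcar [-1.45  0.07  2.23] w 0.32605928019418 err [-0.0002  0.0009 -0.0005]
```

Sliding nicely with ~1.4 N. On toward the lane.

>>> apply_moves(commands=[[0.8, 0, 0, 0, 0, 0], [1.0, 0, 0, 0, 0, 0], [1.0, 0, 0, 0, 0, 0], [0.8, 0, 0, 0, 0, 0], [0.5, 0, 0, 0, 0, 0]])

```text
clock: 4.7
position: [0.5702, -0.0856, 0.0561]
ee_rot: [3.133, 0.232, 0.001]
force: [-0.0, -0.1, -0.8]
width: 0.325
```

>>> apply_moves(commands=[[0.4, 0, 0, 0, 0, 0], [0.3, 0, 0, 0, 0, 0], [0.2, 0, 0, 0, 0, 0], [0, 0, 0, 0, 0, 0], [0, 0, 0, 0, 0, 0]])

```text
clock: 5.2
position: [0.5777, -0.0847, 0.0562]
ee_rot: [-3.133, -0.23, 0.0]
force: [-0.6, 0.8, -1.7]
width: 0.329
```

```bash
python3 - <<'E'
from h import *
st()
E
```

```text
t 5.2 car [ 32.45 -55.07] z 0.0562 Fcar [-0.46  0.86 -1.74] w 0.3292184225212417 err [-0.0001  0.0002 -0.0004]
```

>>> apply_moves(commands=[[0.1, 0, 0, 0, 0, 0], [0, 0, 0, 0, 0, 0]])

```text
clock: 5.4
position: [0.5789, -0.0845, 0.0563]
ee_rot: [-3.133, -0.231, -0.0]
force: [0.2, -0.3, -1.8]
width: 0.325
```

>>> apply_moves(commands=[[0.1, 0, 0, 0, 0, 0], [0, 0, 0, 0, 0, 0]])

```text
clock: 5.6
position: [0.5801, -0.0843, 0.0563]
ee_rot: [-3.133, -0.231, -0.0]
force: [-0.3, 0.0, -1.4]
width: 0.325
```

>>> apply_moves(commands=[[0.05, 0, 0, 0, 0, 0], [0, 0, 0, 0, 0, 0]])

```text
clock: 5.8
position: [0.5804, -0.0843, 0.0562]
ee_rot: [-3.133, -0.231, -0.0]
force: [1.0, -0.2, -0.7]
width: 0.328
```

>>> apply_moves(commands=[[0.05, 0, 0, 0, 0, 0], [0, 0, 0, 0, 0, 0]])

```text
clock: 6.0
position: [0.5809, -0.0842, 0.0562]
ee_rot: [-3.133, -0.231, -0.0]
force: [0.5, 0.1, -1.7]
width: 0.324
```

```bash
python3 - <<'E'
from h import *
st()
E
```

```text
t 6.0 car [ 35.76 -55.02] z 0.0562 Fcar [ 0.51  0.07 -1.71] w 0.32357368445183377 err [-0.     -0.0001 -0.0002]
```

>>> apply_moves(commands=[[0.05, 0, 0, 0, 0, 0], [0, 0, 0, 0, 0, 0]])

```text
clock: 6.2
position: [0.5814, -0.0841, 0.0562]
ee_rot: [-3.133, -0.231, -0.0]
force: [1.2, 0.5, -1.7]
width: 0.325
```

>>> apply_moves(commands=[[0.05, 0, 0, 0, 0, 0], [0, 0, 0, 0, 0, 0]])

```text
clock: 6.4
position: [0.5819, -0.084, 0.0562]
ee_rot: [-3.133, -0.231, -0.0]
force: [-0.2, 0.4, -1.4]
width: 0.328
```

>>> apply_moves(commands=[[0.05, 0, 0, 0, 0, 0], [0, 0, 0, 0, 0, 0]])

```text
clock: 6.6
position: [0.5822, -0.084, 0.0562]
ee_rot: [-3.133, -0.231, 0.0]
force: [-1.0, 0.4, -1.6]
width: 0.325
```

```bash
python3 - <<'E'
from h import *
st()
E
```

```text
t 6.6 car [ 37.04 -55.01] z 0.0562 Fcar [-0.89  0.55 -1.58] w 0.3250949791126617 err [-0.0001  0.0003 -0.0002]
```

>>> apply_moves(commands=[[0.05, 0, 0, 0, 0, 0], [0, 0, 0, 0, 0, 0]])

```text
clock: 6.8
position: [0.5823, -0.084, 0.0561]
ee_rot: [-3.133, -0.23, 0.002]
force: [-2.0, -0.4, 0.3]
width: 0.325
```

>>> apply_moves(commands=[[0.05, 0, 0, 0, 0, 0], [0, 0, 0, 0, 0, 0]])

```text
clock: 7.0
position: [0.5824, -0.084, 0.0561]
ee_rot: [-3.133, -0.23, 0.003]
force: [-5.2, -0.7, 1.3]
width: 0.326
```

```bash
python3 - <<'E'
from h import *
st()
E
```

```text
t 7.0 car [ 37.18 -55.08] z 0.0561 Fcar [-5.26  0.03  1.32] w 0.3263262670155795 err [-0.0004  0.0017 -0.0006]
```

>>> apply_moves(commands=[[-0.21, 0, 0, 0, 0, 0], [0, -0.5, 0, 0, 0, 0], [0, -1.0, 0, 0, 0, 0], [0, -1.0, 0, 0, 0, 0], [0, -0.5, 0, 0, 0, 0]])

```text
clock: 7.5
position: [0.5768, -0.0522, 0.0561]
ee_rot: [-3.132, -0.234, 0.0]
force: [0.6, 0.1, -1.9]
width: 0.322
```

```bash
python3 - <<'E'
from h import *
st()
E
```

```text
t 7.5 car [ 36.4  -22.76] z 0.0561 Fcar [ 0.6   0.01 -1.93] w 0.32175659069115126 err [-0.001  -0.0001  0.0018]
```

>>> apply_moves(commands=[[-0.08, -1.0, 0, 0, 0, 0], [0, -1.2, 0, 0, 0, 0], [0, -1.2, 0, 0, 0, 0], [0, -1.0, 0, 0, 0, 0], [0, -0.5, 0, 0, 0, 0]])

```text
clock: 8.0
position: [0.5687, -0.0043, 0.0561]
ee_rot: [-3.132, -0.233, 0.0]
force: [0.2, -0.3, -1.6]
width: 0.325
```

```bash
python3 - <<'E'
from h import *
st()
E
```

```text
t 8.0 car [35.36 25.77] z 0.0561 Fcar [ 0.14 -0.29 -1.65] w 0.3246169325590824 err [-0.0006  0.0001  0.0014]
```

>>> apply_moves(commands=[[0, -1.0, 0, 0, 0, 0], [0, -1.2, 0, 0, 0, 0], [0, -1.2, 0, 0, 0, 0], [0, -1.0, 0, 0, 0, 0], [0, -0.5, 0, 0, 0, 0]])

```text
clock: 8.5
position: [0.5615, 0.0441, 0.0561]
ee_rot: [-3.132, -0.233, 0.0]
force: [0.1, 0.2, -1.5]
width: 0.328
```

```bash
python3 - <<'E'
from h import *
st()
snap('wrist','w3')
E
```

```text
t 8.5 car [35.3 74.7] z 0.0561 Fcar [ 0.14  0.14 -1.54] w 0.32812694481363175 err [-0.0006  0.0002  0.0013]
```

View pics/w3.png

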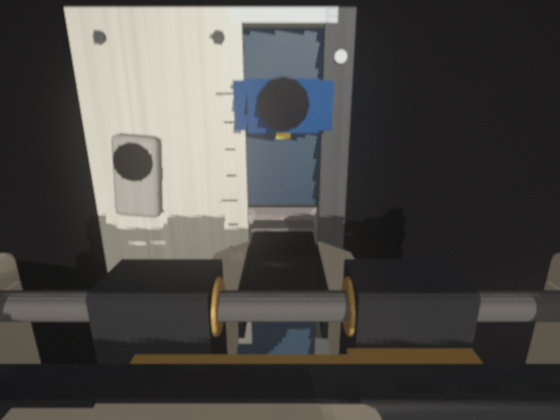

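```bash
python3 - <<'E'
from h import *
for u,v,z in [(283,139,.015),(283,133,.0235),(283,133,.035),(283,207,.018),(283,207,.012)]: print(v,z,car(w('w3',u,v,z)), w('w3',u,v))
E
```

```text
139 0.015 [ 34.44029476 134.01881839] [0.55188509 0.10286871 0.01726856]
133 0.0235 [ 34.43739623 137.84278786] [0.55109784 0.10822202 0.04309164]
133 0.035 [ 34.44327645 138.92187903] [0.55109784 0.10822202 0.04309164]
207 0.018 [34.52773733 98.41353354] [0.55723332 0.06737055 0.01786738]
207 0.012 [34.52786439 96.51587622] [0.55723332 0.06737055 0.01786738]
```

>>> apply_moves(commands=[[0, -0.9, 0, 0, 0, 0], [0, -1.1, 0, 0, 0, 0], [0, -0.8, 0, 0, 0, 0], [0, -0.4, 0, 0, 0, 0], [0, 0, 0, 0, 0, 0]])

```text
clock: 9.05
position: [0.5569, 0.0749, 0.0562]
ee_rot: [-3.133, -0.232, 0.0]
force: [0.3, 1.1, -1.4]
width: 0.324
```

>>> apply_moves(commands=[[0, -0.2, 0, 0, 0, 0], [0, -0.1, 0, 0, 0, 0], [0, 0, 0, 0, 0, 0]])

```text
clock: 9.35
position: [0.5566, 0.0768, 0.0562]
ee_rot: [3.133, 0.23, 0.0]
force: [-0.3, 0.4, -1.7]
width: 0.325
```

```bash
python3 - <<'E'
from h import *
st()
E
```

```text
t 9.35 car [ 35.31 107.81] z 0.0562 Fcar [-0.21  0.43 -1.7 ] w 0.3248083737935493 err [ 0.     -0.     -0.0005]
```

>>> apply_moves(commands=[[0, -0.15, 0, 0, 0, 0], [0, -0.15, 0, 0, 0, 0], [0, -0.1, 0, 0, 0, 0], [0, 0, 0, 0, 0, 0]])

```text
clock: 9.75
position: [0.556, 0.0811, 0.0562]
ee_rot: [-3.133, -0.231, -0.0]
force: [-0.1, -0.1, -1.7]
width: 0.33
```

>>> apply_moves(commands=[[0, -0.1, 0, 0, 0, 0], [0, -0.1, 0, 0, 0, 0], [0, 0, 0, 0, 0, 0]])

```text
clock: 10.05
position: [0.5557, 0.0831, 0.0562]
ee_rot: [-3.133, -0.231, -0.0]
force: [-0.7, -0.4, -1.7]
width: 0.332
```

>>> apply_moves(commands=[[0, -0.1, 0, 0, 0, 0], [0, 0, 0, 0, 0, 0]])

```text
clock: 10.25
position: [0.5556, 0.084, 0.0562]
ee_rot: [-3.133, -0.231, -0.0]
force: [0.2, -0.2, -2.0]
width: 0.326
```

```bash
python3 - <<'E'
from h import *
st()
E
```

```text
t 10.25 car [ 35.31 115.11] z 0.0562 Fcar [ 0.18 -0.21 -2.04] w 0.3257319729353725 err [-0.0001 -0.     -0.0001]
```

>>> apply_moves(commands=[[0, -0.1, 0, 0, 0, 0], [0, 0, 0, 0, 0, 0]])

```text
clock: 10.45
position: [0.5555, 0.0847, 0.0563]
ee_rot: [3.133, 0.23, 0.0]
force: [-0.0, -1.0, -1.5]
width: 0.324
```

>>> apply_moves(commands=[[0, -0.1, 0, 0, 0, 0], [0, 0, 0, 0, 0, 0]])

```text
clock: 10.65
position: [0.5554, 0.0852, 0.0564]
ee_rot: [3.132, 0.229, 0.001]
force: [0.2, -4.1, 0.2]
width: 0.325
```

```bash
python3 - <<'E'
from h import *
st()
E
```

```text
t 10.65 car [ 35.37 116.22] z 0.0564 Fcar [-0.42 -4.08  0.18] w 0.3253437853705813 err [ 0.0007 -0.0003 -0.0009]
```

>>> apply_moves(commands=[[0, -0.05, 0, 0, 0, 0], [0, 0, 0, 0, 0, 0]])

```text
clock: 10.85
position: [0.5554, 0.0856, 0.0565]
ee_rot: [3.133, 0.229, 0.001]
force: [0.1, -5.5, 2.2]
width: 0.326
```

>>> apply_moves(commands=[[0, -0.05, 0, 0, 0, 0], [0, 0, 0, 0, 0, 0], [0, 0, 0, 0, 0, 0]])

```text
clock: 11.15
position: [0.5554, 0.086, 0.0565]
ee_rot: [3.132, 0.229, 0.001]
force: [-0.2, -6.2, 2.9]
width: 0.325
```

```bash
python3 - <<'E'
from h import *
st();snap('wrist','w4')
im=cv2.imread('pics/w4.png')
c=im[120:300,200:360]; c=np.clip(c.astype(float)*2,0,255).astype('uint8'); cv2.imwrite('pics/crop4.png',cv2.resize(c,None,fx=3.3,fy=3.3,interpolation=cv2.INTER_CUBIC))
E
```

```text
t 11.15 car [ 35.41 117.03] z 0.0565 Fcar [-1.13 -6.07  2.92] w 0.32499105311634 err [ 0.0008 -0.0004 -0.001 ]
```

View pics/crop4.png

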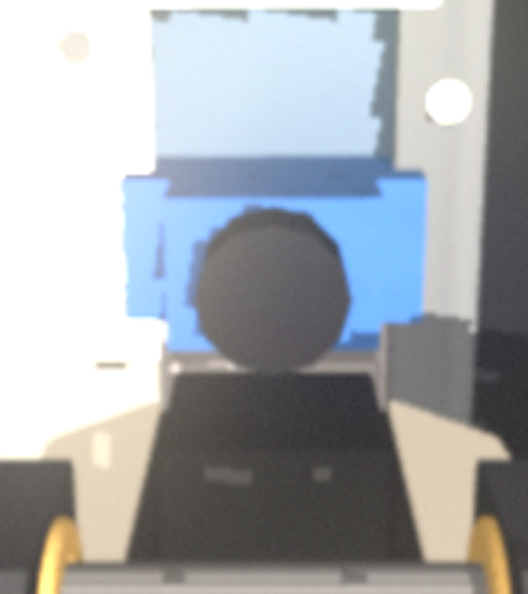

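>>> apply_moves(commands=[[0, 0, 0, 0, 0, 0], [0, 0, 0, 0, 0, 0], [0, 0, 0, 0, 0, 0]], claw=0.13)

```text
clock: 11.5
position: [0.5551, 0.0877, 0.0562]
ee_rot: [-3.132, -0.232, 0.0]
force: [-0.4, 0.0, 0.8]
width: 0.433
```

>>> apply_moves(commands=[[0, 0, -0.5, 0, 0, 0], [0, 0, -1.5, 0, 0, 0], [0, 0, -2.5, 0, 0, 0], [0, 0, -2.0, 0, 0, 0], [0, 0, 0, 0, 0, 0]])

```text
clock: 12.0
position: [0.5568, 0.0872, 0.124]
ee_rot: [-3.132, -0.23, -0.007]
force: [-0.7, -0.7, -0.1]
width: 0.432
```

```bash
python3 - <<'E'
from h import *
st();plan(-27,-158.3,.12,7); snap('scene','s5')
im=cv2.imread('pics/s5.png')
c=im[170:280,170:340]; cv2.imwrite('pics/crop5.png',cv2.resize(c,None,fx=4.5,fy=4.5,interpolation=cv2.INTER_CUBIC))
E
```

```text
t 12.0 car [ 37.02 118.04] z 0.124 Fcar [-0.8  -0.57 -0.13] w 0.4315535532416688 err [-0.0008 -0.0045 -0.0002]
[-0.91, 3.95, 0.05, -0.001, -0.005, -0.0]
[-0.91, 3.95, 0.06, 0.0, 0.0, 0.0]
[-0.91, 3.95, 0.06, 0.0, 0.0, 0.0]
[-0.91, 3.95, 0.06, 0.0, 0.0, 0.0]
[-0.91, 3.95, 0.06, 0.0, 0.0, 0.0]
[-0.91, 3.95, 0.06, 0.0, 0.0, 0.0]
[-0.91, 3.95, 0.06, 0.0, 0.0, 0.0]
```

View pics/crop5.png

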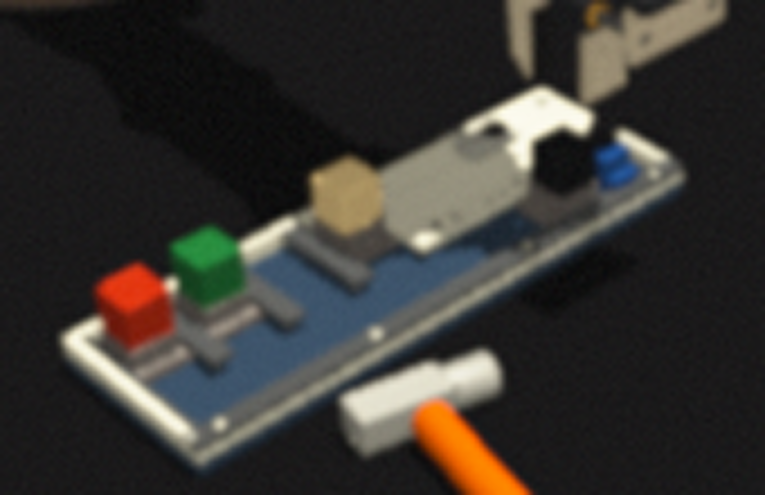

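>>> apply_moves(commands=[[-0.9, 3.5, 0, 0, -0.005, 0], [-1.0, 4.2, 0, 0, 0, 0], [-1.0, 4.4, 0, 0, 0, 0], [-1.0, 4.4, 0, 0, 0, 0], [-1.0, 4.4, 0, 0, 0, 0]], claw=0)

```text
clock: 12.55
position: [0.5364, -0.1283, 0.1206]
ee_rot: [-3.133, -0.232, 0.01]
force: [0.9, -0.1, 0.5]
width: 0.501
```

>>> apply_moves(commands=[[-0.9, 4.0, 0, 0, 0, 0], [-0.6, 2.5, 0, 0, 0, 0], [0, 0, 0, 0, 0, 0], [0, 0, 0, 0, 0, 0]])

```text
clock: 12.95
position: [0.5314, -0.1935, 0.1207]
ee_rot: [-3.133, -0.228, 0.01]
force: [0.2, 0.0, -0.1]
width: 0.501
```

```bash
python3 - <<'E'
from h import *
st();plan(-27,-158.3,.1,1); snap('wrist','w6')
E
```

```text
t 12.95 car [ -29.31 -155.94] z 0.1207 Fcar [ 0.22  0.01 -0.12] w 0.5010424162445681 err [-0.0009  0.0061 -0.0016]
[0.24, 0.24, 2.07, -0.001, 0.006, -0.002]
```

View pics/w6.png

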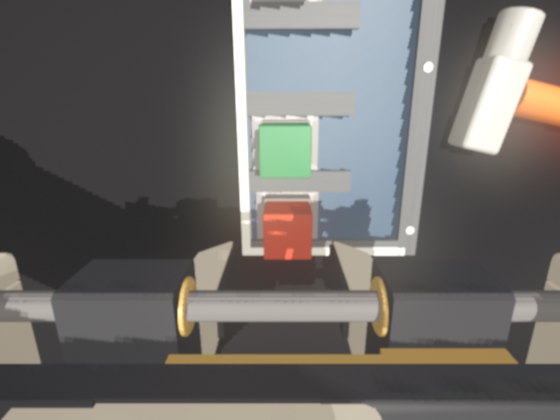

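```bash
python3 - <<'E'
from h import *
for u,v in [(264,206),(312,206),(264,258),(312,258),(288,231)]: print(car(w('w6',u,v,.062)))
E
```

```text
[ -41.27928446 -137.43621835]
[ -12.63569151 -137.34950449]
[ -41.79407407 -171.54008959]
[ -11.76702258 -171.41171449]
[ -26.86664355 -153.37797261]
```

>>> apply_moves(commands=[[0.25, 0.16, 1.0, 0, 0.006, 0], [0, 0, 2.0, 0, 0, 0], [0, 0, 2.0, 0, 0, 0], [0, 0, 1.4, 0, 0, 0], [0, 0, 0, 0, 0, 0]])

```text
clock: 13.5
position: [0.5335, -0.1933, 0.0553]
ee_rot: [-3.131, -0.233, 0.004]
force: [0.0, -0.5, -0.9]
width: 0.499
```

```bash
python3 - <<'E'
from h import *
st()
E
```

```text
t 13.5 car [ -27.13 -156.01] z 0.0553 Fcar [-0.04 -0.51 -0.91] w 0.4993186390695821 err [-0.0018  0.0023  0.0012]
```

>>> apply_moves(commands=[[0, 0.12, -0.12, -0.002, 0.002, 0], [0, 0, 0, 0, 0, 0], [0, 0, 0, 0, 0, 0], [0, 0, 0, 0, 0, 0], [0, 0, 0, 0, 0, 0]], claw=1)

```text
clock: 14.0
position: [0.5353, -0.1962, 0.0596]
ee_rot: [3.131, 0.23, 0.007]
force: [-0.7, -0.1, 7.3]
width: 0.329
```

```bash
python3 - <<'E'
from h import *
st()
E
```

```text
t 14.0 car [ -25.77 -159.16] z 0.0596 Fcar [-0.75  0.01  7.35] w 0.3292694227890848 err [ 0.0025 -0.0045 -0.0003]
```

>>> apply_moves(commands=[[0, 0, 0, 0, 0, 0], [0, 0, 0, 0, 0, 0]])

```text
clock: 14.2
position: [0.5353, -0.1962, 0.0596]
ee_rot: [3.131, 0.23, 0.007]
force: [-0.6, -1.1, 7.2]
width: 0.326
```

```bash
python3 - <<'E'
from h import *
st()
E
```

```text
t 14.2 car [ -25.78 -159.13] z 0.0596 Fcar [-0.74 -0.99  7.21] w 0.32616417426668226 err [ 0.0024 -0.0044 -0.0003]
```

>>> apply_moves(commands=[[0, 0, -0.05, 0, 0, 0], [0.4, 0, 0, 0, 0, 0], [0.4, 0, 0, 0, 0, 0], [0.4, 0, 0, 0, 0, 0], [0, 0, 0, 0, 0, 0]])

```text
clock: 14.7
position: [0.546, -0.1945, 0.0594]
ee_rot: [3.132, 0.23, 0.003]
force: [-4.1, -0.4, 6.4]
width: 0.33
```

```bash
python3 - <<'E'
from h import *
st()
E
```

```text
t 14.7 car [ -15.02 -159.06] z 0.0594 Fcar [-4.15  0.16  6.37] w 0.3297270690493797 err [ 0.0017 -0.0016 -0.0008]
```

>>> apply_moves(commands=[[0.3, 0, -0.05, 0, 0, 0], [0.8, 0, -0.03, 0, 0, 0], [1.0, 0, 0, 0, 0, 0], [1.0, 0, 0, 0, 0, 0], [0.8, 0, 0, 0, 0, 0]])

```text
clock: 15.2
position: [0.5867, -0.1879, 0.06]
ee_rot: [3.131, 0.232, 0.006]
force: [-0.0, 0.6, -1.9]
width: 0.326
```

>>> apply_moves(commands=[[0.5, 0, 0, 0, 0, 0], [0.3, 0, 0, 0, 0, 0], [0.1, 0, 0, 0, 0, 0], [0, 0, 0, 0, 0, 0]])

```text
clock: 15.6
position: [0.594, -0.1872, 0.0601]
ee_rot: [3.131, 0.23, 0.004]
force: [0.5, 0.5, -2.3]
width: 0.328
```

```bash
python3 - <<'E'
from h import *
st()
E
```

```text
t 15.6 car [  33.56 -158.86] z 0.0601 Fcar [ 0.6   0.39 -2.27] w 0.32832019668908285 err [ 0.0019 -0.0027 -0.0004]
```

>>> apply_moves(commands=[[0.1, 0, 0, 0, 0, 0], [0.09, 0, 0, 0, 0, 0], [0, 0, 0, 0, 0, 0]])

```text
clock: 15.9
position: [0.5961, -0.1869, 0.0602]
ee_rot: [3.131, 0.23, 0.005]
force: [-0.2, 0.1, -1.5]
width: 0.327
```

>>> apply_moves(commands=[[0, -0.5, 0, 0, 0, 0], [0, -0.8, 0, 0, 0, 0], [0, -1.0, 0, 0, 0, 0], [0, -0.8, 0, 0, 0, 0], [0, -0.5, 0, 0, 0, 0]])

```text
clock: 16.4
position: [0.5907, -0.1495, 0.06]
ee_rot: [3.132, 0.233, 0.005]
force: [-0.5, -1.0, -1.9]
width: 0.332
```

```bash
python3 - <<'E'
from h import *
st()
E
```

```text
t 16.4 car [  35.84 -121.09] z 0.06 Fcar [-0.59 -0.89 -1.89] w 0.33213813648407686 err [ 0.0012 -0.0029  0.0012]
```

>>> apply_moves(commands=[[-0.04, -1.0, 0, 0, 0, 0], [0, -1.3, 0, 0, 0, 0], [0, -1.4, 0, 0, 0, 0], [0, -1.2, 0, 0, 0, 0], [0, -0.8, 0, 0, 0, 0]])

```text
clock: 16.9
position: [0.5819, -0.0929, 0.0599]
ee_rot: [3.132, 0.233, 0.005]
force: [0.2, -0.0, -2.0]
width: 0.325
```

```bash
python3 - <<'E'
from h import *
st()
E
```

```text
t 16.9 car [ 35.38 -63.81] z 0.0599 Fcar [ 0.23 -0.03 -1.99] w 0.3250999694577285 err [ 0.0013 -0.0028  0.0013]
```

>>> apply_moves(commands=[[0, -1.0, 0, 0, 0, 0], [0, -1.3, 0, 0, 0, 0], [0, -1.4, 0, 0, 0, 0], [0, -1.2, 0, 0, 0, 0], [0, -0.8, 0, 0, 0, 0]])

```text
clock: 17.4
position: [0.5735, -0.0368, 0.0598]
ee_rot: [3.132, 0.232, 0.005]
force: [-0.2, -0.7, -0.4]
width: 0.326
```

```bash
python3 - <<'E'
from h import *
st()
E
```

```text
t 17.4 car [35.31 -7.01] z 0.0598 Fcar [-0.27 -0.64 -0.36] w 0.32571139415990236 err [ 0.0014 -0.0028  0.0011]
```

>>> apply_moves(commands=[[0, -1.0, 0, 0, 0, 0], [0, -1.3, 0, 0, 0, 0], [0, -1.3, 0, 0, 0, 0], [0, -1.1, 0, 0, 0, 0], [0, -0.6, 0, 0, 0, 0]])

```text
clock: 17.9
position: [0.5657, 0.0156, 0.0597]
ee_rot: [3.132, 0.233, 0.005]
force: [-0.2, -0.0, -2.3]
width: 0.327
```

>>> apply_moves(commands=[[0, -0.4, 0, 0, 0, 0], [0, -0.2, 0, 0, 0, 0], [0, 0, 0, 0, 0, 0]])

```text
clock: 18.2
position: [0.5651, 0.0197, 0.0598]
ee_rot: [3.131, 0.23, 0.005]
force: [-0.2, 0.5, -2.1]
width: 0.327
```

```bash
python3 - <<'E'
from h import *
st(); snap('wrist','w7')
im=cv2.imread('pics/w7.png')
c=im[80:300,180:380]; c=np.clip(c.astype(float)*2,0,255).astype('uint8'); cv2.imwrite('pics/crop7.png',cv2.resize(c,None,fx=2.7,fy=2.7,interpolation=cv2.INTER_CUBIC))
E
```

```text
t 18.2 car [35.32 50.09] z 0.0598 Fcar [-0.16  0.49 -2.07] w 0.326802078008475 err [ 0.0021 -0.0031 -0.0003]
```

View pics/crop7.png

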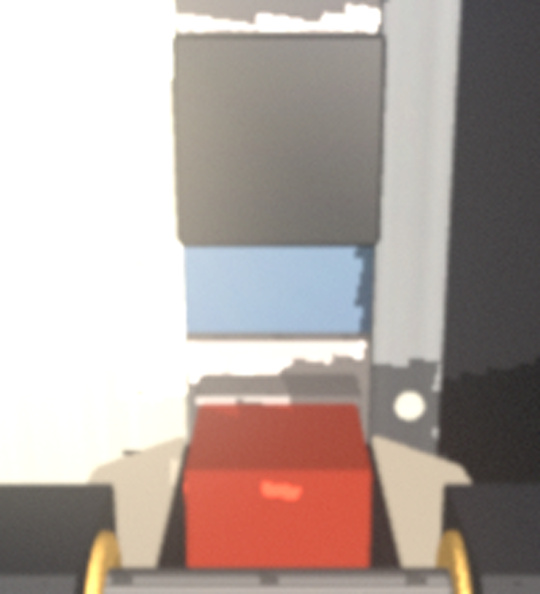

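>>> apply_moves(commands=[[0, -0.5, 0, 0, 0, 0], [0, -0.6, 0, 0, 0, 0], [0, -0.3, 0, 0, 0, 0], [0, -0.1, 0, 0, 0, 0], [0, 0, 0, 0, 0, 0]])

```text
clock: 18.75
position: [0.5628, 0.0349, 0.0597]
ee_rot: [3.131, 0.231, 0.005]
force: [-0.4, -1.1, -1.6]
width: 0.326
```

>>> apply_moves(commands=[[0, -0.1, 0, 0, 0, 0], [0, -0.1, 0, 0, 0, 0], [0, 0, 0, 0, 0, 0]])

```text
clock: 19.05
position: [0.5626, 0.0367, 0.0597]
ee_rot: [3.131, 0.23, 0.005]
force: [-0.8, -0.4, -1.0]
width: 0.325
```

>>> apply_moves(commands=[[0, -0.1, 0, 0, 0, 0], [0, 0, 0, 0, 0, 0]])

```text
clock: 19.25
position: [0.5624, 0.0377, 0.0597]
ee_rot: [3.131, 0.231, 0.005]
force: [-0.1, 0.2, -2.7]
width: 0.324
```

>>> apply_moves(commands=[[0, -0.1, 0, 0, 0, 0], [0, 0, 0, 0, 0, 0]])

```text
clock: 19.45
position: [0.5623, 0.0388, 0.0597]
ee_rot: [3.131, 0.231, 0.005]
force: [-0.4, -0.1, -2.1]
width: 0.326
```

```bash
python3 - <<'E'
from h import *
st()
E
```

```text
t 19.45 car [35.32 69.32] z 0.0597 Fcar [-0.37 -0.   -2.06] w 0.3259852248793574 err [ 0.0019 -0.0031 -0.0001]
```

>>> apply_moves(commands=[[0, -0.1, 0, 0, 0, 0], [0, 0, 0, 0, 0, 0]])

```text
clock: 19.65
position: [0.5621, 0.0398, 0.0597]
ee_rot: [3.131, 0.231, 0.005]
force: [-0.4, 0.6, -2.6]
width: 0.326
```

>>> apply_moves(commands=[[0, -0.1, 0, 0, 0, 0], [0, 0, 0, 0, 0, 0]])

```text
clock: 19.85
position: [0.562, 0.0405, 0.0597]
ee_rot: [3.131, 0.23, 0.005]
force: [0.9, -0.3, -1.6]
width: 0.326
```

>>> apply_moves(commands=[[0, -0.1, 0, 0, 0, 0], [0, 0, 0, 0, 0, 0]])

```text
clock: 20.05
position: [0.562, 0.0409, 0.0599]
ee_rot: [3.131, 0.23, 0.005]
force: [-0.1, -4.6, 0.1]
width: 0.323
```

```bash
python3 - <<'E'
from h import *
st()
E
```

```text
t 20.05 car [35.33 71.48] z 0.0599 Fcar [-0.78 -4.51  0.13] w 0.32337819581247396 err [ 0.0028 -0.0033 -0.0007]
```

>>> apply_moves(commands=[[0, -0.06, 0, 0, 0, 0], [0, 0, 0, 0, 0, 0], [0, 0, 0, 0, 0, 0]])

```text
clock: 20.35
position: [0.5619, 0.0416, 0.0599]
ee_rot: [3.131, 0.23, 0.006]
force: [-0.1, -6.0, 2.7]
width: 0.328
```

```bash
python3 - <<'E'
from h import *
st(); snap('wrist','w8')
im=cv2.imread('pics/w8.png')
c=im[80:300,180:380]; c=np.clip(c.astype(float)*2,0,255).astype('uint8'); cv2.imwrite('pics/crop8.png',cv2.resize(c,None,fx=2.7,fy=2.7,interpolation=cv2.INTER_CUBIC))
E
```

```text
t 20.35 car [35.41 72.2 ] z 0.0599 Fcar [-0.93 -5.92  2.7 ] w 0.32777779300025306 err [ 0.0025 -0.0034 -0.0006]
```

View pics/crop8.png

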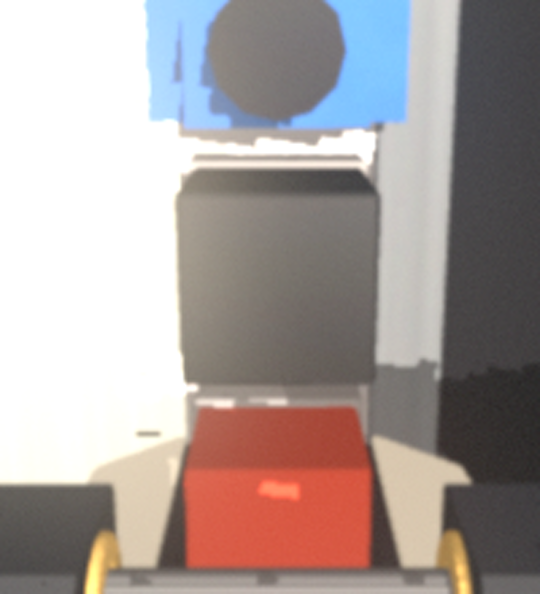

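>>> apply_moves(commands=[[0, 0, 0, 0, 0, 0], [0, 0, 0, 0, 0, 0], [0, 0, 0, 0, 0, 0]], claw=0.13)

```text
clock: 20.7
position: [0.5617, 0.043, 0.0596]
ee_rot: [3.132, 0.232, 0.005]
force: [0.2, 0.4, 0.2]
width: 0.433
```

>>> apply_moves(commands=[[0, 0, -0.5, 0, 0, 0], [0, 0, -1.5, 0, 0, 0], [0, 0, -2.5, 0, 0, 0], [0, 0, -1.5, 0, 0, 0], [0, 0, 0, 0, 0, 0]])

```text
clock: 21.2
position: [0.5632, 0.0423, 0.1227]
ee_rot: [3.132, 0.23, 0.012]
force: [0.6, 0.3, -0.4]
width: 0.435
```

```bash
python3 - <<'E'
from h import *
st();plan(-28.5,-3.,.12,4)
E
```

```text
t 21.2 car [36.76 72.71] z 0.1227 Fcar [ 0.68  0.23 -0.45] w 0.43459480415093693 err [ 0.0016 -0.0077 -0.0003]
[-1.63, 1.89, 0.06, 0.002, -0.008, -0.0]
[-1.63, 1.89, 0.07, 0.0, 0.0, 0.0]
[-1.63, 1.89, 0.07, 0.0, 0.0, 0.0]
[-1.63, 1.89, 0.07, 0.0, 0.0, 0.0]
```

>>> apply_moves(commands=[[-1.6, 1.9, 0, 0.002, -0.003, 0], [-1.6, 1.9, 0, 0, 0, 0], [-1.6, 1.9, 0, 0, 0, 0], [-1.6, 1.9, 0, 0, 0, 0], [0, 0, 0, 0, 0, 0]], claw=0)

```text
clock: 21.7
position: [0.5072, -0.0454, 0.1198]
ee_rot: [3.133, 0.223, -0.002]
force: [0.6, -0.3, -0.8]
width: 0.497
```

>>> apply_moves(commands=[[0, 0, 0, 0, 0, 0], [0, 0, 0, 0, 0, 0]])

```text
clock: 21.9
position: [0.5098, -0.0414, 0.1197]
ee_rot: [-3.133, -0.232, -0.0]
force: [-0.3, 0.2, 0.7]
width: 0.495
```

```bash
python3 - <<'E'
from h import *
st();plan(-28.5,-3.,.058,1); snap('wrist','w9')
E
```

```text
t 21.9 car [-28.3   -2.23] z 0.1197 Fcar [-0.25  0.28  0.71] w 0.49516248470477175 err [-0.0004 -0.0003  0.0008]
[-0.02, 0.08, 6.17, -0.0, -0.0, 0.001]
```

View pics/w9.png

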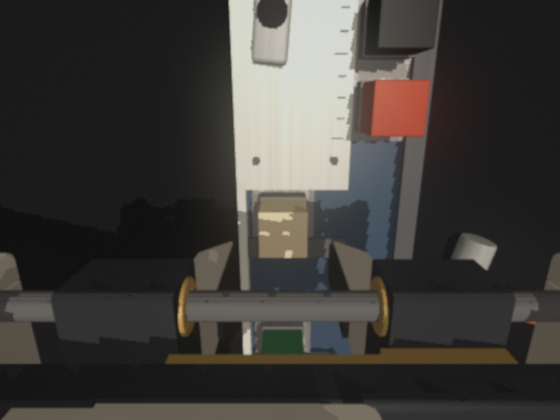

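>>> apply_moves(commands=[[0, 0.08, 1.2, 0, 0, 0], [0, 0, 2.0, 0, 0, 0], [0, 0, 2.0, 0, 0, 0], [0, 0, 1.0, 0, 0, 0], [0, 0, 0, 0, 0, 0]])

```text
clock: 22.45
position: [0.5085, -0.0428, 0.0561]
ee_rot: [3.133, 0.231, -0.005]
force: [-0.3, -0.0, 0.9]
width: 0.499
```

>>> apply_moves(commands=[[0, 0, 0, 0, 0, 0], [0, 0, 0, 0, 0, 0], [0, 0, 0, 0, 0, 0], [0, 0, 0, 0, 0, 0], [0, 0, 0, 0, 0, 0]], claw=1)

```text
clock: 22.95
position: [0.5101, -0.0431, 0.0584]
ee_rot: [-3.133, -0.231, -0.002]
force: [-0.4, 0.4, 6.9]
width: 0.328
```

```bash
python3 - <<'E'
from h import *
st()
E
```

```text
t 22.95 car [-28.29  -3.97] z 0.0584 Fcar [-0.32  0.4   6.95] w 0.32816073649584326 err [-0.     -0.0015 -0.0001]
```

Gripped. Slide it out, with a slight rise to relieve the down force.

>>> apply_moves(commands=[[0, 0, -0.06, 0, 0, 0], [0.4, 0, -0.04, 0, 0, 0], [0.4, 0, 0, 0, 0, 0], [0.4, 0, 0, 0, 0, 0], [0, 0, 0, 0, 0, 0]])

```text
clock: 23.45
position: [0.5222, -0.0412, 0.0586]
ee_rot: [3.133, 0.231, 0.001]
force: [0.5, -0.1, -1.6]
width: 0.326
```

```bash
python3 - <<'E'
from h import *
st()
E
```

```text
t 23.45 car [-16.08  -3.84] z 0.0586 Fcar [ 0.52 -0.15 -1.55] w 0.32623663370194267 err [ 0.0002 -0.0005  0.0002]
```

>>> apply_moves(commands=[[0.6, 0, 0, 0, 0, 0], [0.9, 0, 0, 0, 0, 0], [1.0, 0, 0, 0, 0, 0], [0.8, 0, 0, 0, 0, 0], [0.6, 0, 0, 0, 0, 0]])

```text
clock: 23.95
position: [0.5611, -0.0354, 0.0586]
ee_rot: [3.133, 0.231, 0.001]
force: [-0.5, -0.0, -2.3]
width: 0.327
```

>>> apply_moves(commands=[[0.5, 0, 0, 0, 0, 0], [0.3, 0, 0, 0, 0, 0], [0.2, 0, 0, 0, 0, 0], [0, 0, 0, 0, 0, 0]])

```text
clock: 24.35
position: [0.5699, -0.0341, 0.0587]
ee_rot: [-3.133, -0.231, -0.0]
force: [0.4, -0.1, -1.7]
width: 0.325
```

```bash
python3 - <<'E'
from h import *
st()
E
```

```text
t 24.35 car [32.2  -3.91] z 0.0587 Fcar [ 0.33 -0.16 -1.73] w 0.3252184459403965 err [-0.     -0.     -0.0002]
```

>>> apply_moves(commands=[[0.2, 0, 0, 0, 0, 0], [0.11, 0, 0, 0, 0, 0], [0, 0, 0, 0, 0, 0]])

```text
clock: 24.65
position: [0.573, -0.0337, 0.0588]
ee_rot: [-3.133, -0.231, -0.0]
force: [0.0, -0.2, -2.2]
width: 0.326
```

>>> apply_moves(commands=[[0, -0.5, 0, 0, 0, 0], [0, -0.7, 0, 0, 0, 0], [0, -0.6, 0, 0, 0, 0], [0, -0.3, 0, 0, 0, 0], [0, 0, 0, 0, 0, 0]])

```text
clock: 25.15
position: [0.5697, -0.0119, 0.0586]
ee_rot: [-3.133, -0.233, 0.0]
force: [0.2, 0.0, -2.8]
width: 0.328
```

```bash
python3 - <<'E'
from h import *
st()
E
```

```text
t 25.15 car [35.27 18.13] z 0.0586 Fcar [ 0.24 -0.02 -2.82] w 0.3283938566570363 err [-0.0004  0.0001  0.0011]
```

>>> apply_moves(commands=[[0, -0.15, 0, 0, 0, 0], [0, -0.1, 0, 0, 0, 0], [0, 0, 0, 0, 0, 0]])

```text
clock: 25.45
position: [0.5695, -0.0105, 0.0587]
ee_rot: [3.133, 0.23, 0.0]
force: [0.4, 0.6, -1.9]
width: 0.329
```

>>> apply_moves(commands=[[0, -0.1, 0, 0, 0, 0], [0, -0.1, 0, 0, 0, 0], [0, 0, 0, 0, 0, 0]])

```text
clock: 25.75
position: [0.5691, -0.0083, 0.0587]
ee_rot: [-3.133, -0.231, 0.0]
force: [0.1, 0.3, -1.8]
width: 0.327
```

```bash
python3 - <<'E'
from h import *
st()
E
```

```text
t 25.75 car [35.21 21.73] z 0.0587 Fcar [ 0.12  0.29 -1.81] w 0.3274938433068391 err [-0.0001  0.     -0.0002]
```

>>> apply_moves(commands=[[0, -0.1, 0, 0, 0, 0], [0, 0, 0, 0, 0, 0]])

```text
clock: 25.95
position: [0.569, -0.0073, 0.0587]
ee_rot: [-3.133, -0.231, 0.0]
force: [0.1, -0.4, -1.8]
width: 0.326
```

>>> apply_moves(commands=[[0, -0.1, 0, 0, 0, 0], [0, 0, 0, 0, 0, 0]])

```text
clock: 26.15
position: [0.5688, -0.0063, 0.0587]
ee_rot: [-3.133, -0.231, 0.0]
force: [0.2, -0.3, -2.0]
width: 0.327
```

>>> apply_moves(commands=[[0, -0.1, 0, 0, 0, 0], [0, 0, 0, 0, 0, 0]])

```text
clock: 26.35
position: [0.5687, -0.0054, 0.0587]
ee_rot: [-3.133, -0.231, 0.0]
force: [0.3, -0.1, -1.2]
width: 0.328
```

>>> apply_moves(commands=[[0, -0.1, 0, 0, 0, 0], [0, 0, 0, 0, 0, 0]])

```text
clock: 26.55
position: [0.5686, -0.0045, 0.0587]
ee_rot: [3.133, 0.231, 0.0]
force: [0.0, -0.3, -2.4]
width: 0.321
```

>>> apply_moves(commands=[[0, -0.1, 0, 0, 0, 0], [0, 0, 0, 0, 0, 0]])

```text
clock: 26.75
position: [0.5685, -0.0042, 0.0588]
ee_rot: [3.132, 0.23, 0.001]
force: [-0.7, -3.4, -0.1]
width: 0.327
```

>>> apply_moves(commands=[[0, -0.06, 0, 0, 0, 0], [0, 0, 0, 0, 0, 0]])

```text
clock: 26.95
position: [0.5685, -0.0035, 0.0589]
ee_rot: [3.133, 0.23, 0.001]
force: [-0.4, -4.1, 1.3]
width: 0.324
```

```bash
python3 - <<'E'
from h import *
st()
E
```

```text
t 26.95 car [35.28 26.59] z 0.0589 Fcar [-0.98 -3.99  1.31] w 0.3235595891088995 err [ 0.0006 -0.0004 -0.0007]
```

>>> apply_moves(commands=[[0, -0.07, 0, 0, 0, 0], [0, 0, 0, 0, 0, 0], [0, 0, 0, 0, 0, 0]])

```text
clock: 27.25
position: [0.5685, -0.0031, 0.059]
ee_rot: [3.132, 0.23, 0.001]
force: [-1.8, -5.2, 3.9]
width: 0.324
```

>>> apply_moves(commands=[[0, 0, 0, 0, 0, 0], [0, 0, 0, 0, 0, 0], [0, 0, 0, 0, 0, 0]], claw=0.13)

```text
clock: 27.55
position: [0.5682, -0.0014, 0.0586]
ee_rot: [-3.132, -0.232, 0.0]
force: [-0.2, -0.2, -0.1]
width: 0.431
```

>>> apply_moves(commands=[[0, 0, -0.5, 0, 0, 0], [0, 0, -1.5, 0, 0, 0], [0, 0, -3, 0, 0, 0], [0, 0, -3, 0, 0, 0], [0, 0, -3, 0, 0, 0]])

```text
clock: 28.05
position: [0.5682, -0.0024, 0.171]
ee_rot: [-3.133, -0.23, -0.001]
force: [0.5, 0.6, -0.5]
width: 0.432
```

>>> apply_moves(commands=[[-4, 2, -1, 0, 0, 0], [-4, 2, -1, 0, 0, 0], [-4, 2, -1, 0, 0, 0], [0, 0, 0, 0, 0, 0], [0, 0, 0, 0, 0, 0]])

```text
clock: 28.55
position: [0.4583, -0.0795, 0.2001]
ee_rot: [-3.132, -0.228, -0.004]
force: [0.5, 1.2, 0.7]
width: 0.434
```

```bash
python3 - <<'E'
from h import *
st(); snap('wrist','w10'); snap('top','t10'); snap('scene','s10')
a=cv2.imread('pics/t10.png')[190:280,195:365]; b=cv2.imread('pics/s10.png')[170:280,170:340]
a=cv2.resize(a,(560,296),interpolation=cv2.INTER_CUBIC);b=cv2.resize(b,(460,298),interpolation=cv2.INTER_CUBIC)
cv2.imwrite('pics/c10.png',np.vstack([a,np.pad(b,((0,0),(0,100),(0,0)))]))
E
```

```text
t 28.55 car [-84.89 -32.45] z 0.2001 Fcar [0.64 1.14 0.73] w 0.43447023162318016 err [-0.0011 -0.0026 -0.0019]
```

View pics/w10.png

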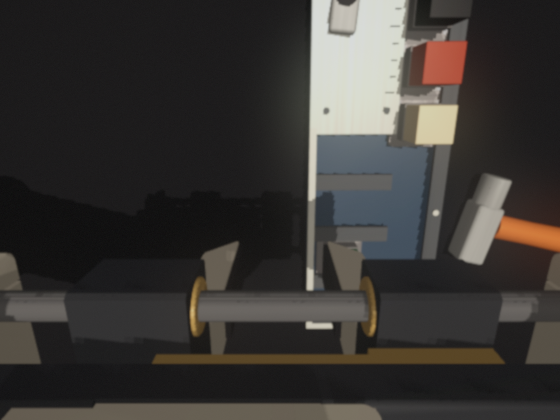

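View pics/c10.png

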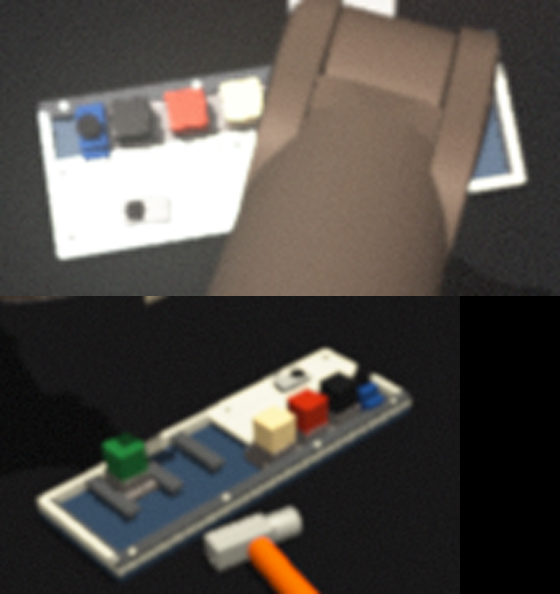

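```bash
python3 - <<'E'
from h import *
a=cv2.imread('pics/t10.png')[205:245,205:285]
cv2.imwrite('pics/c11.png',cv2.resize(a,None,fx=10,fy=10,interpolation=cv2.INTER_CUBIC))
E
```

```text
(no output)
```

View pics/c11.png

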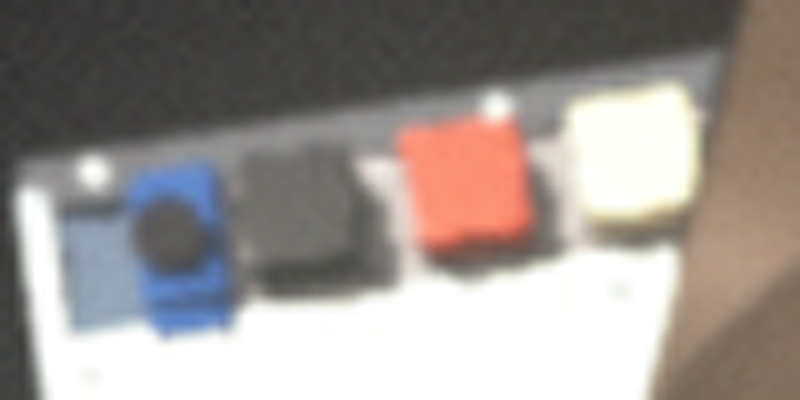

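```bash
python3 - <<'E'
from h import *
P=[car(w('t10',205+u/10-.45,205+v/10-.45,.062)) for u,v in [(298,207),(466,183),(632,153)]]
print(P); plan(35,-25,.2,5)
E
```

```text
[array([ 33.25140473, 115.41748492]), array([32.48456006, 71.14010528]), array([33.38700705, 27.03573031])]
[2.38, -0.13, -0.02, 0.0, -0.001, 0.001]
[2.38, -0.13, -0.02, 0.0, 0.0, 0.0]
[2.38, -0.13, -0.02, 0.0, 0.0, 0.0]
[2.38, -0.13, -0.02, 0.0, 0.0, 0.0]
[2.38, -0.13, -0.02, 0.0, 0.0, 0.0]
```

>>> apply_moves(commands=[[2.4, 0, 0, 0, 0, 0], [2.4, -0.2, 0, 0, 0, 0], [2.4, -0.2, 0, 0, 0, 0], [2.4, -0.2, 0, 0, 0, 0], [2.4, -0.2, 0, 0, 0, 0]])

```text
clock: 29.2
position: [0.5774, -0.0524, 0.198]
ee_rot: [3.133, 0.233, -0.002]
force: [-0.0, -0.8, 0.2]
width: 0.433
```

>>> apply_moves(commands=[[0, 0, 0, 0, 0, 0], [0, 0, 0, 0, 0, 0], [0, 0, 0, 0, 0, 0]])

```text
clock: 29.5
position: [0.5752, -0.0538, 0.1983]
ee_rot: [3.133, 0.23, -0.002]
force: [1.3, -0.5, -0.1]
width: 0.436
```

```bash
python3 - <<'E'
from h import *
st(); snap('wrist','w12')
a=cv2.imread('pics/w12.png')[0:250,190:380]
a=np.clip(a.astype(float)*1.5,0,255).astype('uint8')
cv2.imwrite('pics/c12.png',np.hstack([cv2.resize(a[:130],(760,520),interpolation=cv2.INTER_CUBIC)]));cv2.imwrite('pics/c13.png',cv2.resize(a[110:],(760,560),interpolation=cv2.INTER_CUBIC))
E
```

```text
t 29.5 car [ 34.5 -24.1] z 0.1983 Fcar [ 1.24 -0.69 -0.14] w 0.43565054839163936 err [ 0.0001  0.0013 -0.0003]
```

View pics/c12.png

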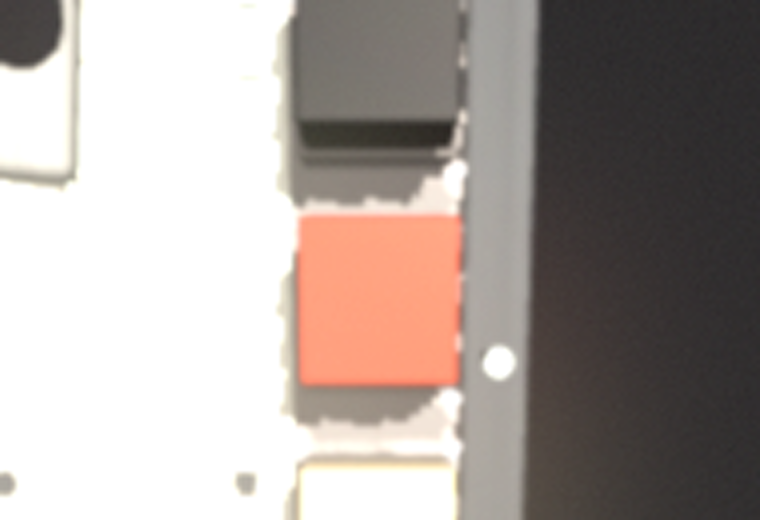

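View pics/c13.png

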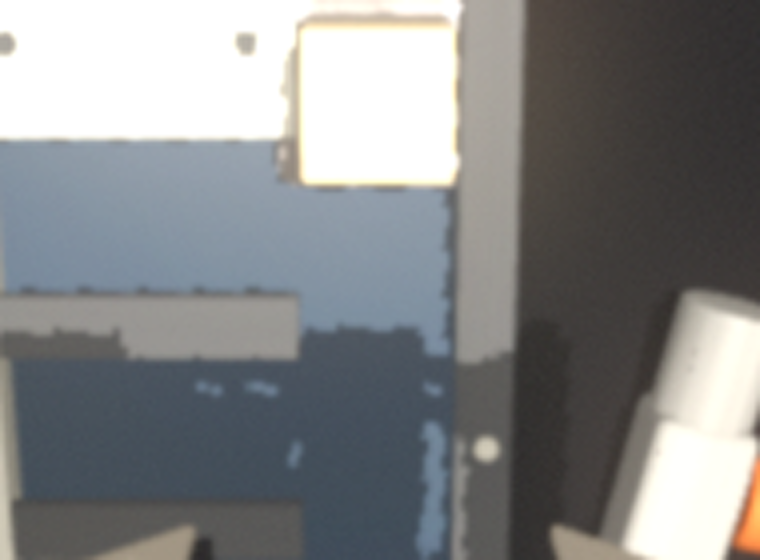

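```bash
python3 - <<'E'
from h import *
q=np.load('pics/w12.npz');print(car(-q['R'].T@q['t']))
for n,v in [('basS',121),('sandN',214),('sandS',385),('limeN',464),('limeS',625)]: print(n,car(w('w12',190+380/4,v/4-.4,.062)).round(2))
E
```

```text
[33.91142423 54.59126348]
basS [ 34.96 101.95]
sandN [34.99 86.49]
sandS [35.04 56.53]
limeN [35.07 41.97]
limeS [35.13 10.8 ]
```

```bash
python3 - <<'E'
from h import *
st(); print(order.sign_off())
E
```

```text
t 29.55 car [ 34.46 -24.17] z 0.1985 Fcar [ 0.37 -0.22  0.24] w 0.4362171332211345 err [-0.0001  0.0009 -0.0006]
the job is handed in; nothing more can be done
None
```

The row is loaded and handed in at 29.6 s of the 67 s allowed. From the blue stop it runs basalt, sandstone, limestone. I gripped each rock with 6 N, slid it out of its bay and along the lane, and fed it up to contact. The push peaked at about 6 N.

**Last checks**
- **Spacing:** from the final wrist picture, basalt to sandstone is about 45.4 mm and sandstone to limestone 45.1–45.7 mm, against a limit of 46.8 mm. The top view gave about 44 mm for both, which is within its coarser pixel error.
- **Lane and bystanders:** all three holders sit in the lane. The serpentinite is still in its bay, and the lens and hammer, the only bystanders in those close-ups, look unmoved. The gripper is open, clear above the row.
- **Switch pin:** I could not read it directly. That it is in rests on the firm contact felt when the basalt met the stop, and on the close-up showing the holder's flange against the stop face.
- **Camera against touch:** the top camera put the lane axis about 3.5 mm from where I felt it at the lane wall. I drove by touch, so this did not affect the result.
- **Grip side effect:** each time the gripper closed it pressed down with about 7 N. I eased that off by lifting slightly before or during the slide.

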